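# Load the ring tube from behind the bead jars

## Task

Clear the two bead jars off the board onto the cork mat, then fetch the rings behind them and drop them flat into the blue tube as one column, purple at the bottom and amber on top. Only when both rings are in, stand each jar back in the middle of the pad of its own colour. Keep the jars upright and leave the pincushion and the thread spool alone.

Things in the scene. Friction and masses are not known exactly. Their poses are not given: they have to be found in the camera images.
- teal_jar: lidded bead jar, upright, clear round body 50 mm in diameter, teal beads and a teal lid 52 mm in diameter (the lid is the top 20 mm), 105 mm tall overall, about 0.2 kg. Origin: centre of its underside, z up. It starts standing on the teal pad, in front of (on the robot's side of) a ring. The lid does not come off. Hold it anywhere on its straight sides.
- red_jar: lidded bead jar, upright, clear round body 50 mm in diameter, red beads and a red lid 52 mm in diameter (the lid is the top 20 mm), 105 mm tall overall, about 0.2 kg. Origin: centre of its underside, z up. It starts standing on the red pad, in front of (on the robot's side of) a ring. The lid does not come off. Hold it anywhere on its straight sides.
- teal_pad: fixed flat teal pad, 58 mm (its x) by 84 mm (its y), 3 mm thick: the home of the teal jar. Origin: centre of its underside (its top is 3 mm higher), yaw as the board. It lies on a fixed plywood board 12 mm thick (155 x 240 mm) on the table; the two pads are in its near row, 110 mm apart, the two rings in its far row, one about 58 mm behind each pad along the pad's +x axis. The board's far edge has a strip standing 18 mm above it, about 30 mm behind the rings.
- red_pad: fixed flat red pad, 58 mm (its x) by 84 mm (its y), 3 mm thick: the home of the red jar. Origin: centre of its underside (its top is 3 mm higher), yaw as the board. It lies on a fixed plywood board 12 mm thick (155 x 240 mm) on the table; the two pads are in its near row, 110 mm apart, the two rings in its far row, one about 58 mm behind each pad along the pad's +x axis. The board's far edge has a strip standing 18 mm above it, about 30 mm behind the rings.
- purple_ring: loose chunky purple resin ring lying flat on the board behind a jar: outside 48 mm in diameter, hole 26 mm, 14 mm thick, about 25 g. Origin: its centre, 7 mm above the face it lies on; z is the ring's axis. While the jars stand, one of them is only about 9 mm from it and leaves no room for a gripper's body.
- amber_ring: loose chunky amber (orange-yellow) resin ring lying flat on the board behind a jar: outside 48 mm in diameter, hole 26 mm, 14 mm thick, about 25 g. Origin: its centre, 7 mm above the face it lies on; z is the ring's axis. While the jars stand, one of them is only about 9 mm from it and leaves no room for a gripper's body.
- tube: fixed upright blue tube, open at the top, 38 mm tall, on a flat square metal foot 90 x 90 mm and 3 mm thick. Bore 55 mm in diameter, floor 4 mm above the table; the top 9 mm flare out to a mouth about 66 mm wide inside, 76 mm outside. Origin: centre of its underside, on the table. The rings fit flat inside, about 3 mm clear all round; let go at the mouth they drop to the bottom.
- mat: fixed cork mat, 200 mm (its x) by 130 mm (its y), 4 mm thick, on the table beside the board: the side area, room for both jars next to each other along its x. Origin: centre of its underside (its top is 4 mm higher).
- pincushion: bystander: loose pink pincushion with pins on a dark wooden foot, 64 mm in diameter, 56 mm tall with its pins, 0.12 kg. Origin: centre of its underside.
- spool: bystander: loose green thread spool with wooden ends standing upright, 38 mm in diameter, 44 mm tall, 50 g. Origin: centre of its underside.

How it is judged:
By the outcome, as a careful person would: the job done as asked, in the order asked, and still so for the second after the job is handed in, with the robot touching nothing.
It also fails if it takes over 122 s, if anything falls off the work surface, if the arm or the gripper's body presses on something with over 40 N, if the wrist force passes 120 N, or if a joint passes its speed limit or range.

## Robot

A 7-joint arm with a two-finger parallel gripper is mounted at the origin on the work surface. World frame = base frame: x ahead of the robot, y to its left, z up, the work surface at z = 0. Lengths are in m, angles in degrees, forces in N, time in s.
With the tool pointing down it reaches from about 0.425 to 1.025 m from the base axis. Payload 9.4 kg.
Tool frame: the origin (TCP) lies at the very end of the fingers, on their centre line; the grasp point (between the pads) lies 19 mm behind it; z points along the fingers, y is the direction in which the jaws open and shut (so a half turn about z gives the same grasp; the last joint's range is limited). The gripper opens to 85 mm and grips with 20 to 120 N. Pads are 22 mm wide; open, the fingers measure 114 mm over their backs; the gripper's body (76 mm by 85 mm) begins 54 mm behind the grasp point. The pads swing forward as they close: fully open they stand 13 mm farther back than shut.
Start: joints at [62.24, 34.337, -0.143, 91.639, 0.103, 54.024, -4.572], TCP at [0.288, -0.666, 0.231] pointing down, gripper open.
Joint ranges: [-147.43, 147.43], [-19.82, 112.94], [-74.19, 73.91], [6.32, 146.72], [-59.91, 239.91], [6.04, 106.73], [-150.56, 150.56]. Speed limits (degrees/s): [127.2, 127.2, 172.46, 172.46, 180, 180, 180].

## Interface

Orientations are given as a 3x3 rotation matrix whose columns are the frame's x, y, z axes.
In Python, from bench import ctrl, eyes, job_done, spotter gives the robot as it stands. The module is installed in compiled form; this text tells all that it offers.
- The arm moves only by the tool send_rows, never from a script. Its argument "rows" is a list that holds one entry, the list of rows, each a list of 7 numbers: the shift along the tool's x, y, z in m, then the turn, a rotation vector about the tool's x, y, z in units of 8 degrees (1.0 is 8 degrees), then the opening in per cent of the stroke, from 0 (shut) to 100 (fully open). In form: [[[tx, ty, tz, ax, ay, az, fingers], ...]]. A call has 1 to 20 rows; each row shifts and turns the commanded pose from where the row before left it, along the tool's axes as they then stand; what a row does not reach is not made up. A row lasts 1/10 s, in which the tool goes at most 50 mm and 8.59 degrees, less where a joint would pass 70% of its speed; a pose out of reach is approached as far as the arm can. A call is refused whole if a number of a shift passes 0.05 or a number of a turn 1, either way. A call with a gripper value outside its range is refused whole. The fingers move at their own pace and stop on an object; "force" is the grip in N (left out, the last holds). Time passes only in rows, so rows that do not move let the fingers close. It gives the time, the measured TCP pose, the force and the opening at its end, in the units of the state.
- ctrl.state(): the state, without advancing time (a new reading comes with each control period).
- eyes.get_image(name): name is "scene" or "top"; returns a dict with "image" (384x512x3 uint8, blue, green, red), "mtx" (3x3 intrinsics, pixels), "R" (3x3) and "t" (3): a world point X has camera coordinates R X + t. Camera axes: x right, y down, z forward; pixel columns grow to the right and rows downward; lengths in m; the calibration is good to about 2 mm. A picture is of the moment at which its call begins. There is no depth.
- job_done(): hands the job in, once; it reports no verdict.
Trained networks look in a picture, given as the dict that the camera call returned (one of the last four; its "shot" number tells which), for a name from the list of things; names that differ only in an ending like _2 or _b are one class to them, and where a whole thing is asked for, a point or a joint stands for the part that bears it (a point fixed in the world has none). Each returns a list of dicts, best first, with "p" (0 to 1); they miss things now and then, are a little off and sometimes report something else, mostly with a low value. They report only what shows in the picture. A call takes as long as a camera call.
- spotter.boxes_of(picture, target): "point" ([column, row] in pixels, amid what is visible of it).
- spotter.masks_of(picture, target): "mask" (384x512 bool, what is visible of it) and "point" ([column, row] in pixels, amid what is visible of it).
- spotter.place_of(picture, target): "point" ([column, row] in pixels: a listed point, or the origin of a listed thing).
The state is a dict: "t": time; "q": joint angles; "dq": joint speeds; "joint_efforts": joint torques, N m; "ee_pos": TCP position; "tcp_rot": TCP orientation; "ft_force": force on the tool from outside, world axes, zero at the start; "ft_torque": the same for the moment, N m; "grip_width": finger opening in m.
Only numpy, scipy, OpenCV 4.12 (cv2) and the standard library are available. Lean on these libraries where they do the work, as an engineer would, in place of code of your own. Each camera call takes 0.05 s, during which the arm holds its last target. There are 200 camera calls.

## Working session

There is one attempt and no reset: what is moved stays moved. The work goes in short steps, Python scripts to look and compute and a tool call to move; the robot and the scene stay as the last step left them, time stands still between calls to the robot, and variables do not carry over. Pictures are saved under pics/ and viewed, about 12 in all and at most 16, crops included, and the job is handed in when it is done.

Besides the shell and the picture viewer there is one more tool, called after "Emit:" as name(argument=value, ...) on one line, values as JSON. send_rows: Moves the arm, as the interface text tells. Its arguments: {"type":"object","properties":{"rows":{"type":"array","items":{"type":"array","items":{"type":"array","items":{"type":"number"}}}},"force":{"type":"number"}},"required":["rows"]}

```bash
mkdir -p pics
cat > h.py <<'E'
import numpy as np, cv2
from bench import ctrl, eyes, job_done, spotter
def ray(p,px,z):
    K=p["mtx"];R=np.array(p["R"]);t=np.array(p["t"])
    d=R.T@np.linalg.inv(K)@np.array([px[0],px[1],1.]);c=-R.T@t
    return c+d*(z-c[2])/d[2]
def proj(p,X):
    v=np.array(p["mtx"])@(np.array(p["R"])@np.array(X)+np.array(p["t"]));return v[:2]/v[2]
E
python3 - <<'E'
from h import *
np.set_printoptions(precision=4,suppress=True)
s=ctrl.state();print(s["t"],s["ee_pos"],s["tcp_rot"],s["grip_width"])
Z=dict(teal_jar=.015,red_jar=.015,teal_pad=.012,red_pad=.012,purple_ring=.019,amber_ring=.019,tube=0,mat=0,pincushion=0,spool=0)
for c in("scene","top"):
    p=eyes.get_image(c);cv2.imwrite(f"pics/{c}0.png",p["image"])
    print(c,"cam",-np.array(p["R"]).T@p["t"], "f",p["mtx"][0][0])
    for n,z in Z.items():
        for r in spotter.place_of(p,n)[:2]: print(n,round(r["p"],2),np.round(r["point"],1),ray(p,r["point"],z))
E
```

```text
0.0 [ 0.2873 -0.6651  0.2304] [[ 0.918   0.3966 -0.0008]
 [ 0.3966 -0.918   0.0014]
 [-0.0002 -0.0016 -1.    ]] 0.08525741278157895
scene cam [ 1.0994 -0.4186  0.5264] f 367.2734813926812
teal_jar 0.69 [222.2 203.5] [ 0.5277 -0.0416  0.015 ]
red_jar 0.83 [260.2 186.9] [0.5329 0.0699 0.015 ]
red_jar 0.63 [233.4 210.7] [ 0.566  -0.0382  0.015 ]
teal_pad 0.71 [221.9 204.7] [ 0.5276 -0.0427  0.012 ]
red_pad 0.49 [255.1 184.2] [0.5122 0.0708 0.012 ]
red_pad 0.22 [272.2 195.6] [0.5762 0.0706 0.012 ]
purple_ring 0.65 [270.  195.9] [0.5809 0.0592 0.019 ]
purple_ring 0.25 [306.9 158.5] [0.5153 0.2542 0.019 ]
amber_ring 0.87 [235.3 210.4] [ 0.572  -0.0372  0.019 ]
mat 0.83 [306.1 158.5] [0.4919 0.2777 0.    ]
mat 0.15 [355.7 194.6] [0.6935 0.2414 0.    ]
pincushion 0.97 [195.9 301.7] [ 0.7136 -0.2331  0.    ]
spool 0.83 [354.6 198.6] [0.7021 0.2258 0.    ]
spool 0.37 [259.7 188.2] [0.5198 0.0794 0.    ]
top cam [ 0.4876 -0.0306  1.1529] f 485.6970927081338
teal_jar 0.62 [277.7 216.5] [ 0.5224 -0.0431  0.015 ]
red_jar 0.85 [231.4 213.3] [0.5323 0.0651 0.015 ]
red_jar 0.6 [229.9 214. ] [0.5307 0.0687 0.015 ]
teal_pad 0.61 [275.7 216.9] [ 0.5217 -0.0385  0.012 ]
teal_pad 0.42 [376.3 214.8] [ 0.5214 -0.2733  0.012 ]
red_pad 0.71 [229.7 214.2] [0.5303 0.0694 0.012 ]
red_pad 0.42 [232.3 212. ] [0.5354 0.0632 0.012 ]
purple_ring 0.53 [231.4 187.6] [0.5924 0.0639 0.019 ]
amber_ring 0.5 [280.7 190.2] [ 0.5836 -0.0516  0.019 ]
tube 0.68 [138.5 236.7] [0.4822 0.288  0.    ]
tube 0.64 [374.3 210.4] [ 0.5323 -0.2716  0.    ]
mat 0.79 [143.1 240.9] [0.4721 0.277  0.    ]
pincushion 0.75 [355.9 132.2] [ 0.7207 -0.2358  0.    ]
spool 0.76 [158.  147.7] [0.6949 0.2415 0.    ]
```

```bash
python3 -c "
import cv2,numpy as np
a=cv2.imread('pics/scene0.png');b=cv2.imread('pics/top0.png')
cv2.imwrite('pics/both0.png',cv2.resize(np.vstack([a,b]),None,fx=.78,fy=.78) if 0 else cv2.resize(b,(800,600)))
cv2.imwrite('pics/s0.png',cv2.resize(a,(800,600)))"
```

```text
(no output)
```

View pics/both0.png

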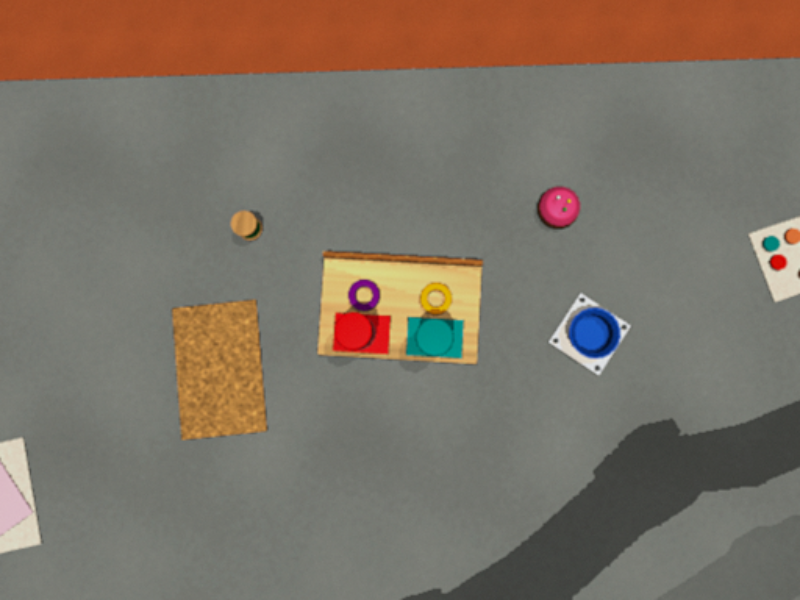

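View pics/s0.png

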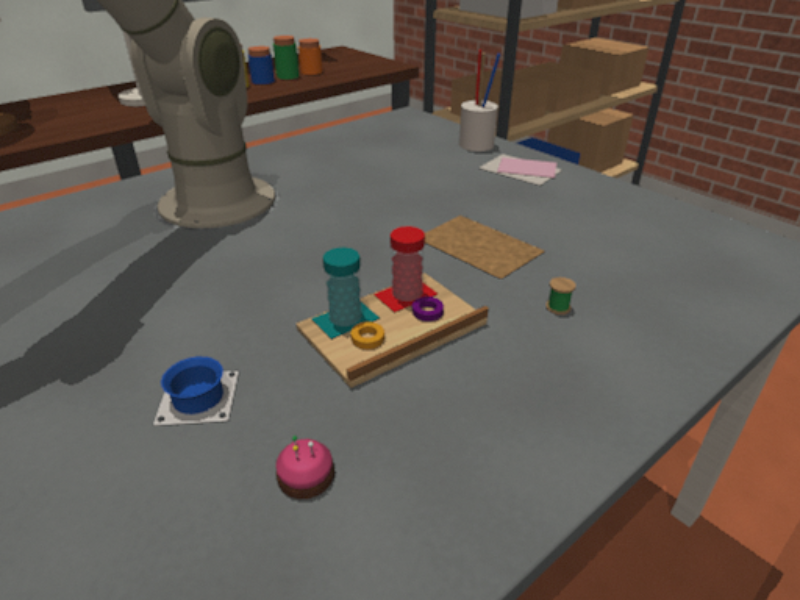

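The top view shows the red jar (355,330) on the left of its pad with the purple ring (364,295) behind it. The teal jar (434,337) has the amber ring (436,297) behind it. The tube is at (595,332), the mat at (220,370), the spool at (246,224) and the pincushion at (559,207). Next I'll measure more precisely by colour.

```bash
cat >> h.py <<'E'
RNG=dict(red=[(0,150,70),(6,255,255)],teal=[(82,110,50),(96,255,255)],purple=[(130,90,40),(160,255,255)],amber=[(18,150,120),(30,255,255)],blue=[(105,120,50),(125,255,255)])
def cmask(p,n):
    h=cv2.cvtColor(p["image"],cv2.COLOR_BGR2HSV);return cv2.inRange(h,*map(np.array,RNG[n]))
def biggest(m):
    c,_=cv2.findContours(m,cv2.RETR_EXTERNAL,cv2.CHAIN_APPROX_NONE);return max(c,key=cv2.contourArea)
E
python3 - <<'E'
from h import *
np.set_printoptions(precision=4,suppress=True)
p=eyes.get_image("top")
cv2.imwrite("pics/c0.png",cv2.resize(p["image"][155:240,195:320],None,fx=6,fy=6,interpolation=cv2.INTER_CUBIC))
for n,z in(("purple",.026),("amber",.026),("blue",.038)):
    c=biggest(cmask(p,n));(o,r)=cv2.minEnclosingCircle(c);e=cv2.fitEllipse(c)
    print(n,o,r,ray(p,o,z),ray(p,e[0],z),cv2.boundingRect(c))
for n in("red","teal"):
    m=cmask(p,n);c=biggest(m);r=cv2.minAreaRect(c);print(n,r,ray(p,r[0],.015))
for n in("mat",):
    for r in spotter.masks_of(p,n)[:1]:
        c=biggest(r["mask"].astype(np.uint8));b=cv2.minAreaRect(c);print(n,b,ray(p,b[0],.004),[ray(p,q,.004)[:2] for q in cv2.boxPoints(b)])
for n in("spool","pincushion"):
    for r in spotter.masks_of(p,n)[:1]: print(n,cv2.boundingRect(r["mask"].astype(np.uint8)),ray(p,r["point"],.03))
for n in("red_jar","teal_jar"):
    for r in spotter.masks_of(p,n)[:1]: c=biggest(r["mask"].astype(np.uint8));print(n,cv2.minEnclosingCircle(c),ray(p,cv2.minEnclosingCircle(c)[0],.12))
E
```

```text
purple (232.61111450195312, 188.5) 9.852401733398438 [0.5895 0.0605 0.026 ] [0.5896 0.0605 0.026 ] (223, 179, 20, 20)
amber (278.54840087890625, 190.48387145996094) 10.561097145080566 [ 0.5824 -0.0464  0.026 ] [ 0.5838 -0.0466  0.026 ] (268, 181, 22, 19)
blue (380.1341552734375, 212.85459899902344) 16.38482093811035 [ 0.5249 -0.2766  0.038 ] [ 0.5254 -0.2767  0.038 ] (364, 197, 33, 32)
red ((231.11866760253906, 212.60118103027344), (35.24372863769531, 24.88893699645996), 3.5763344764709473) [0.5339 0.0658 0.015 ]
teal ((277.7451477050781, 215.57781982421875), (34.99422073364258, 23.76612663269043), 3.5763344764709473) [ 0.5246 -0.0433  0.015 ]
mat ((140.06695556640625, 236.536865234375), (85.37223815917969, 55.162288665771484), 85.13549041748047) [0.4825 0.2832 0.004 ] [array([0.5795, 0.3582]), array([0.5877, 0.2264]), array([0.3873, 0.2096]), array([0.379 , 0.3392])]
spool (148, 135, 21, 19) [0.6976 0.2344 0.03  ]
pincushion (344, 120, 28, 28) [ 0.7165 -0.2324  0.03  ]
red_jar ((227.5, 212.5), 12.90358829498291) [0.53   0.0646 0.12  ]
teal_jar ((278.23468017578125, 215.448974609375), 11.778301239013672) [ 0.5214 -0.0432  0.12  ]
```

View pics/c0.png

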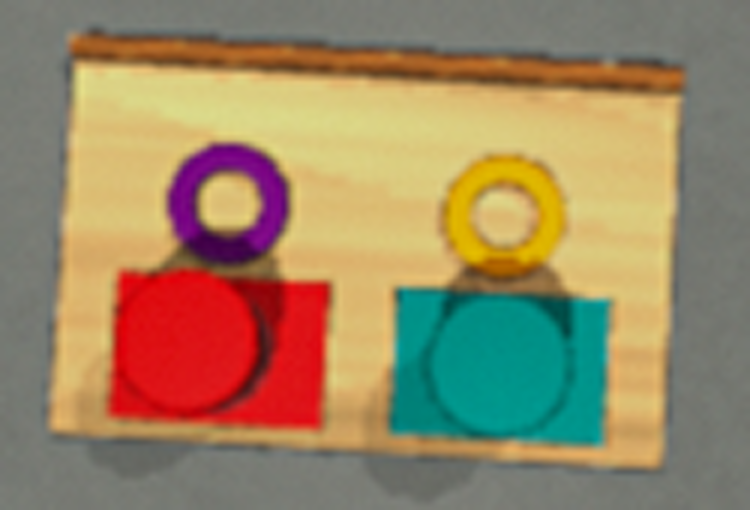

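```bash
cat >> h.py <<'E'
YAW=-4.7
def go(x,y,z,yaw=YAW):
    s=ctrl.state();R=np.array(s["tcp_rot"]);p=np.array(s["ee_pos"])
    c,n=np.cos(np.radians(yaw)),np.sin(np.radians(yaw))
    T=np.array([[c,n,0],[n,-c,0],[0,0,-1]])
    from scipy.spatial.transform import Rotation as Q
    print("t",s["t"],"p",p.round(4),"w",round(s["grip_width"],4),"f",np.round(s["ft_force"],1))
    print("turn units",(Q.from_matrix(R.T@T).as_rotvec(degrees=True)/8).round(3),"shift now-axes",(R.T@([x,y,z]-p)).round(4),"shift after-turn axes",(T.T@([x,y,z]-p)).round(4))
E
python3 -c "
from h import *
go(.532,.068,.2)"
```

```text
t 1.4 p [ 0.2875 -0.6656  0.2313] w 0.0854 f [ 0.2  0.7 -0.2]
turn units [0.    0.    3.508] shift now-axes [ 0.5154 -0.5764  0.0312] shift after-turn axes [ 0.1835 -0.7511  0.0313]
```

Emit:
send_rows(rows=[[[0,0,0,0,0,0.88,100],[0,0,0,0,0,0.88,100],[0,0,0,0,0,0.88,100],[0,0,0,0,0,0.87,100],[0.0115,-0.047,0,0,0,0,100],[0.0115,-0.047,0,0,0,0,100],[0.0115,-0.047,0,0,0,0,100],[0.0115,-0.047,0,0,0,0,100],[0.0115,-0.047,0,0,0,0,100],[0.0115,-0.047,0,0,0,0,100],[0.0115,-0.047,0,0,0,0,100],[0.0115,-0.047,0,0,0,0,100],[0.0115,-0.047,0,0,0,0,100],[0.0115,-0.047,0,0,0,0,100],[0.0115,-0.047,0,0,0,0,100],[0.0115,-0.047,0,0,0,0,100],[0.0115,-0.047,0,0,0,0,100],[0.0115,-0.047,0,0,0,0,100],[0.0115,-0.047,0,0,0,0,100],[0.0115,-0.046,0,0,0,0,100]]], force=40)

```text
t: 3.4
ee_pos: [0.5331, 0.0699, 0.2316]
tcp_rot: [[0.997, -0.082, 0.001], [-0.082, -0.997, 0.0], [0.001, -0.0, -1.0]]
ft_force: [0.3, -0.8, 0.2]
grip_width: 0.0853
```

```bash
python3 -c "
from h import *
go(.532,.068,.066)"
```

```text
t 3.4 p [0.5331 0.0699 0.2316] w 0.0853 f [ 0.3 -0.8  0.2]
turn units [-0.001 -0.005 -0.   ] shift now-axes [-0.0011  0.002   0.1656] shift after-turn axes [-0.001   0.002   0.1656]
```

Emit:
send_rows(rows=[[[-0.0005,0.001,0.03,0,0,0,100],[-0.0005,0.001,0.03,0,0,0,100],[0,0,0.03,0,0,0,100],[0,0,0.03,0,0,0,100],[0,0,0.03,0,0,0,100],[0,0,0.015,0,0,0,100],[0,0,0,0,0,0,0],[0,0,0,0,0,0,0],[0,0,0,0,0,0,0],[0,0,0,0,0,0,0],[0,0,0,0,0,0,0],[0,0,0,0,0,0,0]]], force=40)

```text
t: 4.6
ee_pos: [0.532, 0.066, 0.0671]
tcp_rot: [[0.997, -0.082, 0.002], [-0.082, -0.997, 0.0], [0.002, -0.0, -1.0]]
ft_force: [-0.2, 1.7, 7.5]
grip_width: 0.0506
```

```bash
python3 -c "
from h import *
p=eyes.get_image('scene');cv2.imwrite('pics/g1.png',cv2.resize(p['image'][60:260,140:340],None,fx=3,fy=3,interpolation=cv2.INTER_CUBIC))
go(.532,.2832,.2)"
```

```text
t 4.65 p [0.5321 0.066  0.0671] w 0.0504 f [-1.  -0.   7.6]
turn units [-0.004 -0.012 -0.002] shift now-axes [-0.0177 -0.2165 -0.1328] shift after-turn axes [-0.0179 -0.2164 -0.1329]
```

View pics/g1.png

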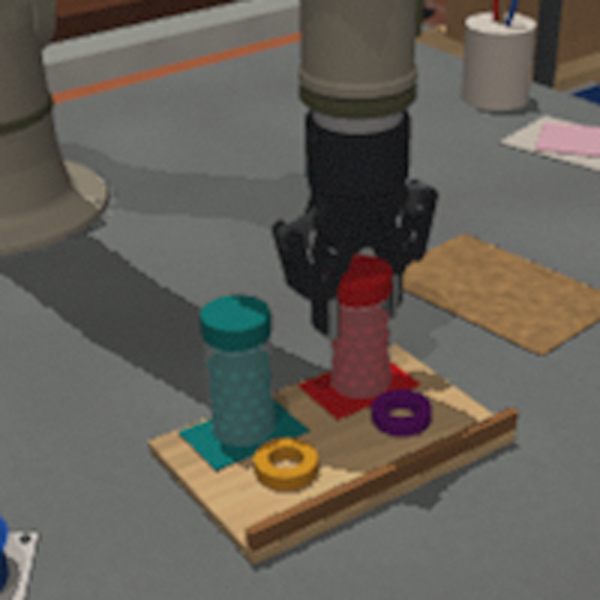

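Emit:
send_rows(rows=[[[0,0,-0.015,0,0,0,0],[0,0,-0.03,0,0,0,0],[0,0,-0.03,0,0,0,0],[-0.0018,-0.017,0,0,0,0,0],[-0.0031,-0.029,0,0,0,0,0],[-0.0031,-0.029,0,0,0,0,0],[-0.0031,-0.029,0,0,0,0,0],[-0.0031,-0.029,0,0,0,0,0],[-0.0031,-0.029,0,0,0,0,0],[-0.0031,-0.029,0,0,0,0,0],[-0.0019,-0.02,0,0,0,0,0],[-0.0008,-0.009,0,0,0,0,0],[0,0,0.01,0,0,0,0],[0,0,0.024,0,0,0,0],[0,0,0.024,0,0,0,0],[0,0,0.012,0,0,0,0],[0,0,0.006,0,0,0,0],[0,0,0.004,0,0,0,0],[0,0,0.003,0,0,0,0],[0,0,0,0,0,0,0]]])

```text
t: 6.65
ee_pos: [0.5267, 0.287, 0.0585]
tcp_rot: [[0.997, -0.082, 0.0], [-0.082, -0.997, 0.0], [0.0, -0.0, -1.0]]
ft_force: [0.4, 0.6, -2.6]
grip_width: 0.0507
```

Emit:
send_rows(rows=[[[0,0,0.002,0,0,0,0],[0,0,0.0008,0,0,0,0],[0,0,0,0,0,0,0],[0,0,0,0,0,0,60],[0,0,0,0,0,0,70],[0,0,0,0,0,0,100],[0,0,0,0,0,0,100],[0,0,0,0,0,0,100],[0,0,-0.02,0,0,0,100],[0,0,-0.04,0,0,0,100],[0,0,-0.04,0,0,0,100],[0,0,-0.04,0,0,0,100]]])

```text
t: 7.85
ee_pos: [0.5262, 0.2868, 0.1967]
tcp_rot: [[0.997, -0.082, -0.001], [-0.082, -0.997, -0.0], [-0.001, 0.0, -1.0]]
ft_force: [-0.3, 0.7, -0.6]
grip_width: 0.0855
```

```bash
python3 -c "
from h import *
go(.522,-.0425,.2)"
```

```text
t 7.85 p [0.5262 0.2868 0.1967] w 0.0855 f [-0.3  0.7 -0.6]
turn units [ 0.003  0.004 -0.002] shift now-axes [ 0.0229  0.3285 -0.0031] shift after-turn axes [ 0.0228  0.3285 -0.0033]
```

Emit:
send_rows(rows=[[[0.0028,0.041,0,0,0,0,100],[0.0028,0.041,0,0,0,0,100],[0.0028,0.041,0,0,0,0,100],[0.0029,0.041,0,0,0,0,100],[0.0029,0.041,0,0,0,0,100],[0.0029,0.041,0,0,0,0,100],[0.0028,0.041,0,0,0,0,100],[0.0028,0.0415,0,0,0,0,100],[0,0,0,0,0,0,100],[0,0,0.03,0,0,0,100],[0,0,0.03,0,0,0,100],[0,0,0.03,0,0,0,100],[0,0,0.025,0,0,0,100],[0,0,0.0155,0,0,0,100],[0,0,0,0,0,0,0],[0,0,0,0,0,0,0],[0,0,0,0,0,0,0],[0,0,0,0,0,0,0],[0,0,0,0,0,0,0],[0,0,0,0,0,0,0]]])

```text
t: 9.85
ee_pos: [0.5228, -0.0421, 0.0658]
tcp_rot: [[0.997, -0.082, 0.002], [-0.082, -0.997, 0.0], [0.002, -0.0, -1.0]]
ft_force: [-0.3, 1.4, 6.8]
grip_width: 0.0504
```

```bash
python3 -c "
from h import *
go(.438,.279,.2)"
```

```text
t 9.85 p [ 0.5228 -0.0421  0.0658] w 0.0504 f [-0.3  1.4  6.8]
turn units [-0.002 -0.013 -0.001] shift now-axes [-0.1106 -0.3131 -0.1343] shift after-turn axes [-0.1108 -0.313  -0.1342]
```

Emit:
send_rows(rows=[[[0,0,-0.015,0,0,0,0],[0,0,-0.03,0,0,0,0],[0,0,-0.03,0,0,0,0],[0,0,-0.025,0,0,0,0],[-0.0062,-0.0174,0,0,0,0,0],[-0.0123,-0.0348,0,0,0,0,0],[-0.0123,-0.0348,0,0,0,0,0],[-0.0123,-0.0348,0,0,0,0,0],[-0.0123,-0.0348,0,0,0,0,0],[-0.0123,-0.0348,0,0,0,0,0],[-0.0123,-0.0348,0,0,0,0,0],[-0.0123,-0.0348,0,0,0,0,0],[-0.0123,-0.0348,0,0,0,0,0],[-0.0062,-0.0172,0,0,0,0,0],[0,0,0.01,0,0,0,0],[0,0,0.03,0,0,0,0],[0,0,0.03,0,0,0,0],[0,0,0.02,0,0,0,0],[0,0,0.01,0,0,0,0],[0,0,0.004,0,0,0,0]]])

```text
t: 11.85
ee_pos: [0.4373, 0.2777, 0.06]
tcp_rot: [[0.997, -0.083, -0.001], [-0.083, -0.997, -0.001], [-0.001, 0.002, -1.0]]
ft_force: [0.1, -0.2, -2.1]
grip_width: 0.0505
```

Emit:
send_rows(rows=[[[0,0,0.003,0,0,0,0],[0,0,0.0015,0,0,0,0],[0,0,0.001,0,0,0,0],[0,0,0,0,0,0,0]]])

```text
t: 12.25
ee_pos: [0.4377, 0.279, 0.0559]
tcp_rot: [[0.997, -0.082, 0.001], [-0.082, -0.997, 0.001], [0.001, -0.001, -1.0]]
ft_force: [-0.8, -0.7, -2.7]
grip_width: 0.0506
```

Emit:
send_rows(rows=[[[0,0,0.001,0,0,0,0],[0,0,0,0,0,0,60],[0,0,0,0,0,0,70],[0,0,0,0,0,0,100],[0,0,0,0,0,0,100],[0,0,0,0,0,0,100],[0,0,-0.02,0,0,0,100],[0,0,-0.04,0,0,0,100],[0,0,-0.04,0,0,0,100],[0,0,-0.03,0,0,0,100]]])

```text
t: 13.25
ee_pos: [0.4376, 0.2788, 0.1866]
tcp_rot: [[0.997, -0.082, 0.001], [-0.082, -0.997, 0.001], [0.001, -0.001, -1.0]]
ft_force: [-0.0, 0.7, -1.1]
grip_width: 0.0854
```

Run:
```python
from h import *
np.set_printoptions(precision=4,suppress=True)
p=eyes.get_image("top")
cv2.imwrite("pics/t1.png",cv2.resize(p["image"][120:290,100:330],None,fx=3.4,fy=3.4,interpolation=cv2.INTER_CUBIC))
for n,z in(("purple",.026),("amber",.026)):
    c=biggest(cmask(p,n));e=cv2.fitEllipse(c);print(n,e[0],ray(p,e[0],z),cv2.boundingRect(c))
for n in("red","teal"):
    c,_=cv2.findContours(cmask(p,n),cv2.RETR_EXTERNAL,cv2.CHAIN_APPROX_NONE)
    for q in c:
        if cv2.contourArea(q)>80:
            r=cv2.minAreaRect(q);print(n,np.round(r[0],1),np.round(r[1],1),r[2],"pad",ray(p,r[0],.015),"lid mat",ray(p,r[0],.109))
            b=cv2.boxPoints(r);w=[ray(p,k,.015)[:2] for k in b];d=w[1]-w[0];print(np.degrees(np.arctan2(d[1],d[0]))%90)
go(.59,.06,.2)
```

```text
purple (232.58154296875, 188.4199676513672) [0.5897 0.0606 0.026 ] (223, 179, 20, 20)
amber (278.5501403808594, 190.5763702392578) [ 0.5822 -0.0464  0.026 ] (268, 181, 22, 21)
red [128.5 216.5] [23. 31.] 90.0 pad [0.53   0.3077 0.015 ] lid mat [0.5265 0.2798 0.109 ]
88.72290459371459
red [231.1 212.8] [35.2 24.3] 3.5763344764709473 pad [0.5334 0.0657 0.015 ] lid mat [0.5296 0.0578 0.109 ]
85.75826930512395
teal [130.  252.5] [11. 22.] 90.0 pad [0.446  0.3037 0.015 ] lid mat [0.4494 0.2761 0.109 ]
88.83006240237346
teal [277.8 215.6] [34.9 23.8] 3.3664605617523193 pad [ 0.5246 -0.0433  0.015 ] lid mat [ 0.5215 -0.0423  0.109 ]
85.43823380209399
t 13.3 p [0.4391 0.2797 0.1903] w 0.0853 f [2.3 0.3 2.9]
turn units [-0.032 -0.033 -0.006] shift now-axes [ 0.1686  0.2065 -0.0098] shift after-turn axes [ 0.1684  0.2066 -0.0097]
```

View pics/t1.png

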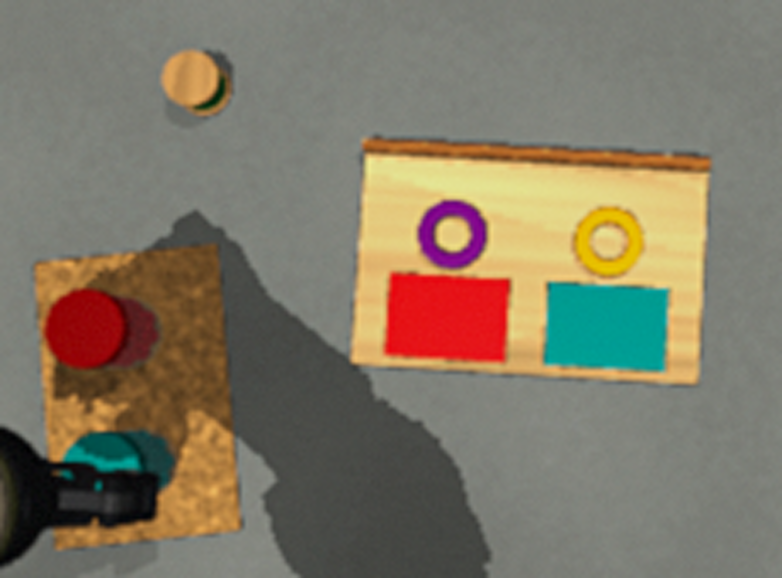

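Both jars stand on the mat, red at (85,328) and teal at (103,465) in the crop. The rings and pads are now clear.

Emit:
send_rows(rows=[[[0.0242,0.0293,0,0,0,0,100],[0.0242,0.0293,0,0,0,0,100],[0.0242,0.0293,0,0,0,0,100],[0.0242,0.0293,0,0,0,0,80],[0.0242,0.0293,0,0,0,0,80],[0.0242,0.0293,0,0,0,0,80],[0.0242,0.0293,0,0,0,0,80],[0,0,0.03,0,0,0,80],[0,0,0.03,0,0,0,80],[0,0,0.03,0,0,0,80],[0,0,0.03,0,0,0,80],[0,0,0.015,0,0,0,80],[0,0,0,0,0,0,80],[0,0,0,0,0,0,80]]], force=25)

```text
t: 14.7
ee_pos: [0.5896, 0.0604, 0.0499]
tcp_rot: [[0.997, -0.082, 0.0], [-0.082, -0.997, -0.0], [0.0, 0.0, -1.0]]
ft_force: [0.0, 0.3, -0.7]
grip_width: 0.0685
```

```bash
python3 -c "
from h import *
go(.5897,.0606,.0135)"
```

```text
t 14.7 p [0.5896 0.0604 0.0499] w 0.0685 f [ 0.   0.3 -0.7]
turn units [ 0.001 -0.    -0.003] shift now-axes [ 0.     -0.0002  0.0364] shift after-turn axes [ 0.     -0.0002  0.0364]
```

Emit:
send_rows(rows=[[[0,0,0.015,0,0,0,80],[0,0,0.01,0,0,0,80],[0,0,0.006,0,0,0,80],[0,0,0.004,0,0,0,80],[0,0,0.001,0,0,0,80],[0,0,0,0,0,0,0],[0,0,0,0,0,0,0],[0,0,0,0,0,0,0],[0,0,0,0,0,0,0],[0,0,0,0,0,0,0]]], force=25)

```text
t: 15.7
ee_pos: [0.5895, 0.0605, 0.0139]
tcp_rot: [[0.997, -0.082, 0.0], [-0.082, -0.997, 0.0], [0.0, -0.0, -1.0]]
ft_force: [-0.7, -0.1, 5.4]
grip_width: 0.0472
```

```bash
python3 -c "
from h import *
p=eyes.get_image('scene');cv2.imwrite('pics/g2.png',cv2.resize(p['image'][130:250,190:340],None,fx=5,fy=5,interpolation=cv2.INTER_CUBIC))
go(.525,-.2766,.1)"
```

```text
t 15.75 p [0.5895 0.0605 0.0139] w 0.0468 f [-2.   0.1  6.2]
turn units [-0.001 -0.003 -0.002] shift now-axes [-0.0366  0.3412 -0.0862] shift after-turn axes [-0.0367  0.3412 -0.0861]
```

View pics/g2.png

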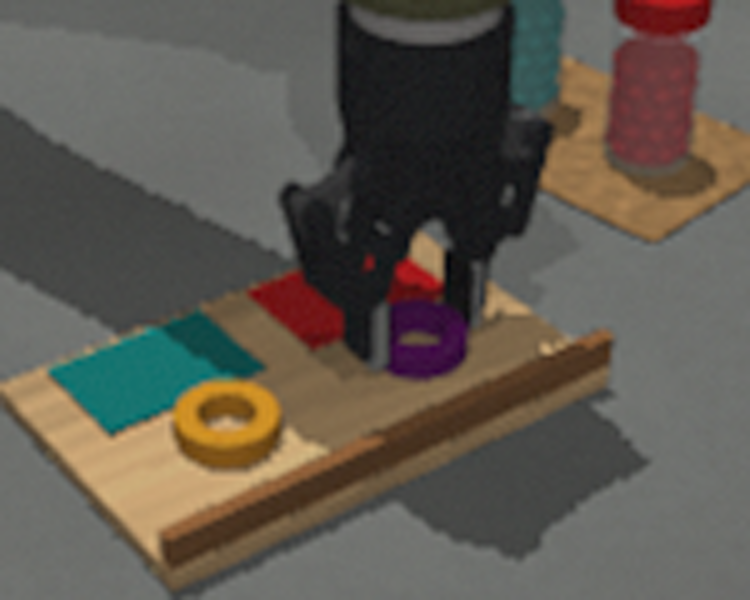

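Emit:
send_rows(rows=[[[0,0,-0.015,0,0,0,0],[0,0,-0.025,0,0,0,0],[0,0,-0.03,0,0,0,0],[0,0,-0.02,0,0,0,0],[-0.002,0.019,0,0,0,0,0],[-0.0041,0.038,0,0,0,0,0],[-0.0041,0.038,0,0,0,0,0],[-0.0041,0.038,0,0,0,0,0],[-0.0041,0.038,0,0,0,0,0],[-0.0041,0.038,0,0,0,0,0],[-0.0041,0.038,0,0,0,0,0],[-0.0041,0.038,0,0,0,0,0],[-0.0041,0.038,0,0,0,0,0],[-0.0019,0.018,0,0,0,0,0],[0,0,0,0,0,0,0],[0,0,0.02,0,0,0,0],[0,0,0,0,0,0,0],[0,0,0,0,0,0,0]]])

```text
t: 17.55
ee_pos: [0.5249, -0.2752, 0.0837]
tcp_rot: [[0.997, -0.081, -0.001], [-0.081, -0.997, 0.001], [-0.001, -0.001, -1.0]]
ft_force: [-0.2, 0.2, 0.4]
grip_width: 0.047
```

Run:
```python
from h import *
p=eyes.get_image('scene');go(.525,-.2766,.041)
s=ctrl.state();f=5;x0,y0=80,160
im=cv2.resize(p['image'][y0:y0+110,x0:x0+130],None,fx=f,fy=f,interpolation=cv2.INTER_CUBIC)
def circ(c,r,col):
    a=np.linspace(0,2*np.pi,60);q=[((proj(p,[c[0]+r*np.cos(t),c[1]+r*np.sin(t),c[2]])-[x0,y0]+.5)*f-.5) for t in a]
    cv2.polylines(im,[np.int32(q)],True,col,1)
circ([.525,-.2766,.038],.038,(255,255,255))
e=s["ee_pos"];circ([e[0],e[1],e[2]-.002+.014],.024,(0,255,0))
cv2.imwrite('pics/g3.png',im)
```

```text
t 17.6 p [ 0.5252 -0.2754  0.0841] w 0.0472 f [ 0.2 -0.4 -0.3]
turn units [-0.002 -0.     0.007] shift now-axes [-0.0001  0.0012  0.0431] shift after-turn axes [-0.0001  0.0012  0.0431]
```

View pics/g3.png

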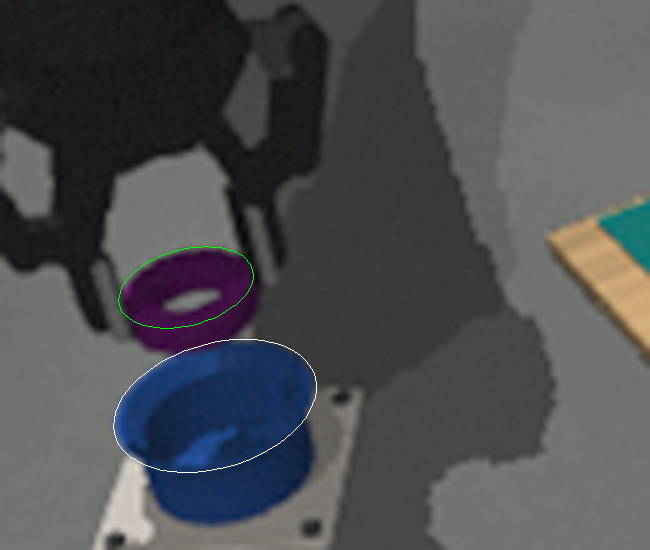

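The ring at about (190,298) lines up over the tube mouth at (215,405), and the overlays agree to within about 2 mm.

Emit:
send_rows(rows=[[[0,0.0012,0.015,0,0,0,0],[0,0,0.015,0,0,0,0],[0,0,0.008,0,0,0,0],[0,0,0.0045,0,0,0,0],[0,0,0,0,0,0,0],[0,0,0,0,0,0,0],[0,0,0,0,0,0,70],[0,0,0,0,0,0,70],[0,0,0,0,0,0,70],[0,0,0,0,0,0,80],[0,0,-0.015,0,0,0,80],[0,0,-0.03,0,0,0,80],[0,0,-0.04,0,0,0,80],[0,0,0,0,0,0,80]]])

```text
t: 19.0
ee_pos: [0.527, -0.2788, 0.1315]
tcp_rot: [[0.997, -0.083, 0.007], [-0.083, -0.997, -0.003], [0.007, 0.003, -1.0]]
ft_force: [0.5, -1.3, 0.4]
grip_width: 0.0685
```

Run:
```python
from h import *
p=eyes.get_image('scene');go(.5823,-.0464,.06)
im=cv2.resize(p['image'][180:280,80:200],None,fx=5,fy=5,interpolation=cv2.INTER_CUBIC)
cv2.imwrite('pics/g4.png',im)
```

```text
t 19.05 p [ 0.5261 -0.2783  0.1295] w 0.0681 f [0.3 0.  0.1]
turn units [ 0.013 -0.038 -0.003] shift now-axes [ 0.0365 -0.2359  0.0692] shift after-turn axes [ 0.037  -0.2357  0.0695]
```

View pics/g4.png

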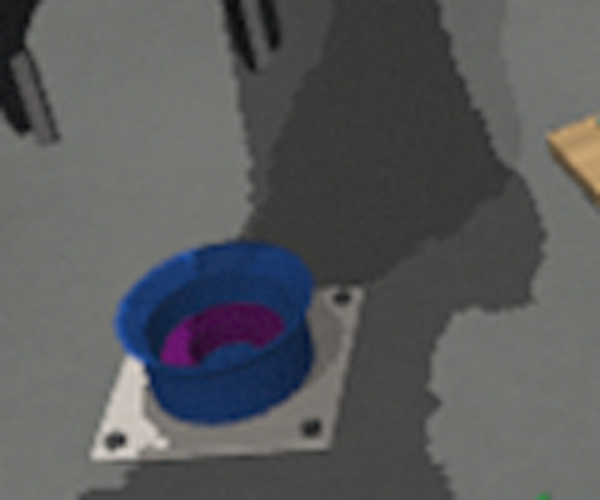

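The purple ring lies at the bottom of the tube, at (225,335).

Emit:
send_rows(rows=[[[0.0028,-0.0167,0,0,0,0,80],[0.0056,-0.0334,0,0,0,0,80],[0.0056,-0.0334,0,0,0,0,80],[0.0056,-0.0334,0,0,0,0,80],[0.0056,-0.0334,0,0,0,0,80],[0.0056,-0.0334,0,0,0,0,80],[0.0056,-0.0334,0,0,0,0,80],[0.0027,-0.0167,0,0,0,0,80],[0,0,0.03,0,0,0,80],[0,0,0.03,0,0,0,80],[0,0,0.016,0,0,0,80],[0,0,0,0,0,0,80],[0,0,0,0,0,0,80]]])

```text
t: 20.35
ee_pos: [0.5826, -0.0478, 0.0499]
tcp_rot: [[0.997, -0.082, -0.001], [-0.082, -0.997, -0.0], [-0.001, 0.0, -1.0]]
ft_force: [0.5, 0.3, 0.4]
grip_width: 0.0684
```

```bash
python3 -c "
from h import *
go(.583,-.0466,.0135)"
```

```text
t 20.35 p [ 0.5826 -0.0478  0.0499] w 0.0684 f [0.5 0.3 0.4]
turn units [ 0.001  0.007 -0.002] shift now-axes [ 0.0003 -0.0012  0.0364] shift after-turn axes [ 0.0003 -0.0012  0.0364]
```

Next: descend and grip, then lift and carry in a separate call.

Emit:
send_rows(rows=[[[0,-0.001,0.015,0,0,0,80],[0,0,0.01,0,0,0,80],[0,0,0.006,0,0,0,80],[0,0,0.004,0,0,0,80],[0,0,0.001,0,0,0,80],[0,0,0,0,0,0,0],[0,0,0,0,0,0,0],[0,0,0,0,0,0,0],[0,0,0,0,0,0,0],[0,0,0,0,0,0,0]]], force=25)

```text
t: 21.35
ee_pos: [0.5831, -0.0468, 0.0144]
tcp_rot: [[0.997, -0.082, 0.0], [-0.082, -0.997, -0.0], [0.0, 0.0, -1.0]]
ft_force: [-1.4, -0.4, 6.2]
grip_width: 0.0469
```

```bash
python3 -c "
from h import *
go(.525,-.2766,.08)"
```

```text
t 21.35 p [ 0.5831 -0.0468  0.0144] w 0.0469 f [-1.4 -0.4  6.2]
turn units [ 0.    -0.003 -0.002] shift now-axes [-0.0389  0.2338 -0.0656] shift after-turn axes [-0.0391  0.2338 -0.0656]
```

Emit:
send_rows(rows=[[[0,0,-0.015,0,0,0,0],[0,0,-0.025,0,0,0,0],[0,0,-0.03,0,0,0,0],[-0.0028,0.0167,0,0,0,0,0],[-0.0056,0.0334,0,0,0,0,0],[-0.0056,0.0334,0,0,0,0,0],[-0.0056,0.0334,0,0,0,0,0],[-0.0056,0.0334,0,0,0,0,0],[-0.0056,0.0334,0,0,0,0,0],[-0.0056,0.0334,0,0,0,0,0],[-0.0027,0.0167,0,0,0,0,0],[0,0,0,0,0,0,0],[0,0,0.015,0,0,0,0],[0,0,0.01,0,0,0,0],[0,0,0,0,0,0,0],[0,0,0,0,0,0,0]]])

```text
t: 22.95
ee_pos: [0.525, -0.2756, 0.059]
tcp_rot: [[0.997, -0.081, -0.001], [-0.081, -0.997, 0.0], [-0.001, -0.0, -1.0]]
ft_force: [0.8, -0.6, -0.3]
grip_width: 0.047
```

```bash
python3 -c "
from h import *
go(.525,-.2766,.041)"
```

```text
t 22.95 p [ 0.525  -0.2756  0.059 ] w 0.047 f [ 0.8 -0.6 -0.3]
turn units [-0.003  0.004  0.007] shift now-axes [0.0001 0.001  0.018 ] shift after-turn axes [0.0001 0.001  0.018 ]
```

Emit:
send_rows(rows=[[[0,0.001,0.01,0,0,0,0],[0,0,0.006,0,0,0,0],[0,0,0.002,0,0,0,0],[0,0,0,0,0,0,0],[0,0,0,0,0,0,0],[0,0,0,0,0,0,70],[0,0,0,0,0,0,70],[0,0,0,0,0,0,70],[0,0,0,0,0,0,80],[0,0,-0.015,0,0,0,80],[0,0,-0.03,0,0,0,100],[0,0,-0.04,0,0,0,100],[0,0,-0.04,0,0,0,100],[0,0,-0.03,0,0,0,100]]])

```text
t: 24.35
ee_pos: [0.525, -0.2778, 0.1996]
tcp_rot: [[0.997, -0.082, 0.002], [-0.082, -0.997, -0.001], [0.002, 0.001, -1.0]]
ft_force: [0.5, -0.1, 0.4]
grip_width: 0.0852
```

Run:
```python
from h import *
p=eyes.get_image('scene');go(.438,.279,.2)
im=cv2.resize(p['image'][180:280,80:200],None,fx=5,fy=5,interpolation=cv2.INTER_CUBIC)
cv2.imwrite('pics/g5.png',im)
```

```text
t 24.4 p [ 0.5267 -0.2786  0.2038] w 0.0856 f [ 1.2 -0.9  2. ]
turn units [ 0.019 -0.056 -0.005] shift now-axes [-0.1345 -0.5484  0.0013] shift after-turn axes [-0.1341 -0.5485  0.0038]
```

View pics/g5.png

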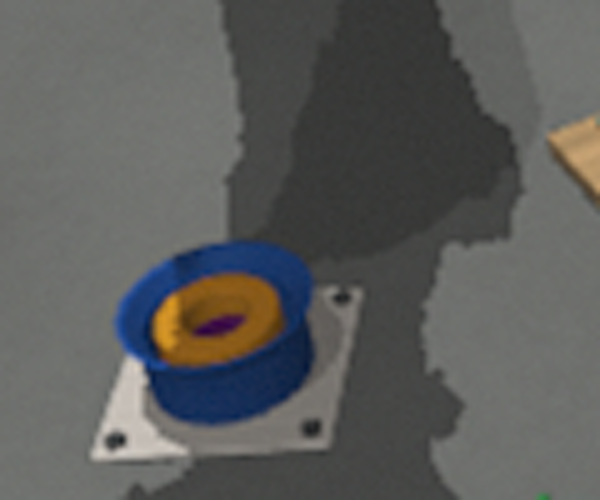

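Amber lies flat on top of purple inside the tube, at (218,318). Now the jars, teal first.

Emit:
send_rows(rows=[[[-0.0056,-0.0228,0,0,0,0,100],[-0.011,-0.0455,0,0,0,0,100],[-0.011,-0.0455,0,0,0,0,100],[-0.011,-0.0455,0,0,0,0,100],[-0.011,-0.0455,0,0,0,0,100],[-0.011,-0.0455,0,0,0,0,100],[-0.011,-0.0455,0,0,0,0,100],[-0.011,-0.0455,0,0,0,0,100],[-0.011,-0.0455,0,0,0,0,100],[-0.011,-0.0455,0,0,0,0,100],[-0.011,-0.0455,0,0,0,0,100],[-0.011,-0.0455,0,0,0,0,100],[-0.0056,-0.0228,0,0,0,0,100],[0,0,0,0,0,0,100],[0,0,0,0,0,0,100]]], force=40)

```text
t: 25.9
ee_pos: [0.4375, 0.2774, 0.1964]
tcp_rot: [[0.997, -0.081, 0.0], [-0.081, -0.997, -0.0], [0.0, 0.0, -1.0]]
ft_force: [-0.4, -0.5, -0.2]
grip_width: 0.0851
```

```bash
python3 -c "
from h import *
go(.4377,.279,.055)"
```

```text
t 25.9 p [0.4375 0.2774 0.1964] w 0.0851 f [-0.4 -0.5 -0.2]
turn units [ 0.002 -0.001  0.006] shift now-axes [ 0.     -0.0016  0.1414] shift after-turn axes [ 0.     -0.0016  0.1414]
```

Emit:
send_rows(rows=[[[0,-0.0015,0.03,0,0,0,100],[0,0,0.03,0,0,0,100],[0,0,0.03,0,0,0,100],[0,0,0.03,0,0,0,100],[0,0,0.015,0,0,0,100],[0,0,0.005,0,0,0,100],[0,0,0,0,0,0,100],[0,0,0,0,0,0,0],[0,0,0,0,0,0,0],[0,0,0,0,0,0,0],[0,0,0,0,0,0,0],[0,0,0,0,0,0,0],[0,0,0,0,0,0,0]]], force=40)

```text
t: 27.2
ee_pos: [0.4385, 0.2792, 0.0571]
tcp_rot: [[0.997, -0.082, 0.002], [-0.082, -0.997, 0.001], [0.001, -0.001, -1.0]]
ft_force: [-0.8, -1.4, 6.7]
grip_width: 0.0508
```

```bash
python3 -c "
from h import *
go(.5246,-.0433,.1)"
```

```text
t 27.2 p [0.4385 0.2792 0.0571] w 0.0508 f [-0.8 -1.4  6.7]
turn units [-0.008 -0.011 -0.003] shift now-axes [ 0.1124  0.3143 -0.043 ] shift after-turn axes [ 0.1122  0.3144 -0.0429]
```

Emit:
send_rows(rows=[[[0,0,-0.015,0,0,0,0],[0,0,-0.03,0,0,0,0],[0,0,-0.03,0,0,0,0],[0,0,-0.025,0,0,0,0],[0.0062,0.0175,0,0,0,0,0],[0.0125,0.035,0,0,0,0,0],[0.0125,0.035,0,0,0,0,0],[0.0125,0.035,0,0,0,0,0],[0.0125,0.035,0,0,0,0,0],[0.0125,0.035,0,0,0,0,0],[0.0125,0.035,0,0,0,0,0],[0.0125,0.035,0,0,0,0,0],[0.0125,0.035,0,0,0,0,0],[0.006,0.0169,0,0,0,0,0],[0,0,0.01,0,0,0,0],[0,0,0.03,0,0,0,0],[0,0,0.025,0,0,0,0],[0,0,0.012,0,0,0,0],[0,0,0.004,0,0,0,0],[0,0,0,0,0,0,0]]])

```text
t: 29.2
ee_pos: [0.5238, -0.0429, 0.0749]
tcp_rot: [[0.997, -0.081, -0.001], [-0.081, -0.997, 0.0], [-0.001, -0.0, -1.0]]
ft_force: [0.0, -0.3, -2.1]
grip_width: 0.0506
```

Run:
```python
from h import *
p=eyes.get_image('top')
cv2.imwrite('pics/g6.png',cv2.resize(p['image'][180:245,215:325],None,fx=6,fy=6,interpolation=cv2.INTER_CUBIC))
p=eyes.get_image('scene')
go(.5246,-.0433,.068);s=ctrl.state();f=5;x0,y0=180,140
im=cv2.resize(p['image'][y0:y0+100,x0:x0+120],None,fx=f,fy=f,interpolation=cv2.INTER_CUBIC)
def circ(c,r,col):
    a=np.linspace(0,2*np.pi,60);q=[((proj(p,[c[0]+r*np.cos(t),c[1]+r*np.sin(t),c[2]])-[x0,y0]+.5)*f-.5) for t in a]
    cv2.polylines(im,[np.int32(q)],True,col,1)
z=s["ee_pos"][2]-.053
circ([.5246,-.0433,z],.025,(0,255,0));circ([.5246,-.0433,z+.105],.026,(0,255,0))
c,n=np.cos(np.radians(-4.5)),np.sin(np.radians(-4.5))
P=[[.5246+c*a-n*b,-.0433+n*a+c*b,.015] for a,b in((.029,.042),(.029,-.042),(-.029,-.042),(-.029,.042))]
cv2.polylines(im,[np.int32([(proj(p,q)-[x0,y0]+.5)*f-.5 for q in P])],True,(255,255,255),1)
cv2.imwrite('pics/g7.png',im)
```

```text
t 29.3 p [ 0.5243 -0.0432  0.0757] w 0.0504 f [ 0.3 -0.2 -2.1]
turn units [-0.001 -0.007  0.   ] shift now-axes [0.0003 0.0001 0.0077] shift after-turn axes [0.0003 0.0001 0.0077]
```

View pics/g7.png

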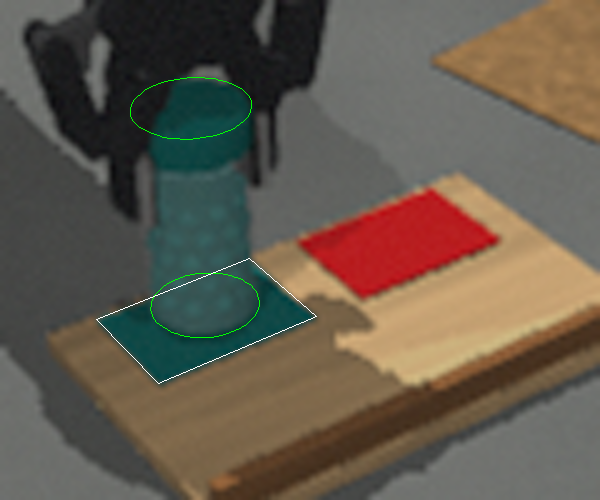

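The pad overlay fits. The jar may sit 2-4 mm to the left of the prediction, so I'll check the top view.

View pics/g6.png

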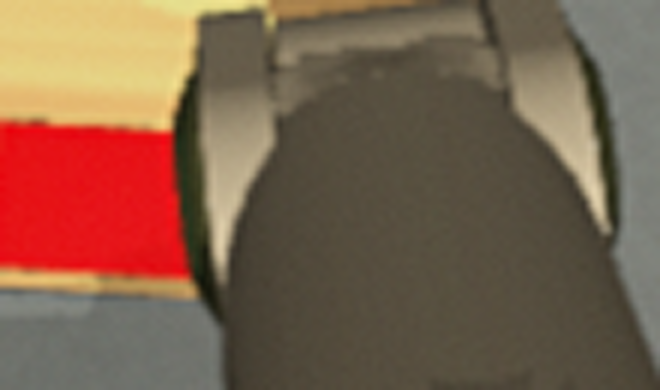

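Emit:
send_rows(rows=[[[0,0,0.004,0,0,0,0],[0,0,0.002,0,0,0,0],[0,0,0.0012,0,0,0,0],[0,0,0,0,0,0,0],[0,0,0,0,0,0,0]]])

```text
t: 29.8
ee_pos: [0.5242, -0.0436, 0.0682]
tcp_rot: [[0.997, -0.082, 0.001], [-0.082, -0.997, -0.0], [0.001, 0.0, -1.0]]
ft_force: [-0.6, -0.7, 5.5]
grip_width: 0.0508
```

Emit:
send_rows(rows=[[[0,0,0,0,0,0,60],[0,0,0,0,0,0,70],[0,0,0,0,0,0,100],[0,0,0,0,0,0,100],[0,0,0,0,0,0,100],[0,0,-0.02,0,0,0,100],[0,0,-0.04,0,0,0,100],[0,0,-0.04,0,0,0,100],[0,0,-0.03,0,0,0,100],[-0.0016,-0.0206,0,0,0,0,100],[-0.0031,-0.0411,0,0,0,0,100],[-0.0031,-0.0411,0,0,0,0,100],[-0.0031,-0.0411,0,0,0,0,100],[-0.0031,-0.0411,0,0,0,0,100],[-0.0031,-0.0411,0,0,0,0,100],[-0.0031,-0.0411,0,0,0,0,100],[-0.0031,-0.0411,0,0,0,0,100],[-0.0016,-0.0206,0,0,0,0,100],[0,0,0,0,0,0,100]]])

```text
t: 31.7
ee_pos: [0.5252, 0.2906, 0.1974]
tcp_rot: [[0.997, -0.077, -0.0], [-0.077, -0.997, 0.002], [-0.001, -0.002, -1.0]]
ft_force: [-0.1, -0.6, -0.1]
grip_width: 0.0853
```

Run:
```python
from h import *
go(.527,.287,.057)
p=eyes.get_image('top')
x0,y0,f=250,185,8
im=cv2.resize(p['image'][y0:y0+55,x0:x0+60],None,fx=f,fy=f,interpolation=cv2.INTER_CUBIC)
h=[((proj(p,[.5246+.026*np.cos(t),-.0433+.026*np.sin(t),.12])-[x0,y0]+.5)*f-.5) for t in np.linspace(0,6.28,80)]
im2=im.copy();cv2.polylines(im2,[np.int32(h)],True,(255,255,255),1)
p=eyes.get_image('scene')
x0,y0=190,140
b=cv2.resize(p['image'][y0:y0+75,x0:x0+70],None,fx=6,fy=6,interpolation=cv2.INTER_CUBIC)[:440]
for z,r in((.12,.026),(.1,.026),(.015,.025)):
    h=[((proj(p,[.5246+r*np.cos(t),-.0433+r*np.sin(t),z])-[x0,y0]+.5)*6-.5) for t in np.linspace(0,6.28,80)]
    cv2.polylines(b,[np.int32(h)],True,(255,255,255),1)
o=np.zeros((440,800,3),np.uint8)
a=cv2.resize(im2,(380,348));o[:348,:380]=a;o[:440,380:800]=b
cv2.imwrite('pics/g8.png',o)
```

```text
t 31.7 p [0.5252 0.2906 0.1974] w 0.0853 f [-0.1 -0.6 -0.1]
turn units [-0.012  0.004  0.036] shift now-axes [0.0021 0.0037 0.1404] shift after-turn axes [0.0021 0.0034 0.1404]
```

View pics/g8.png

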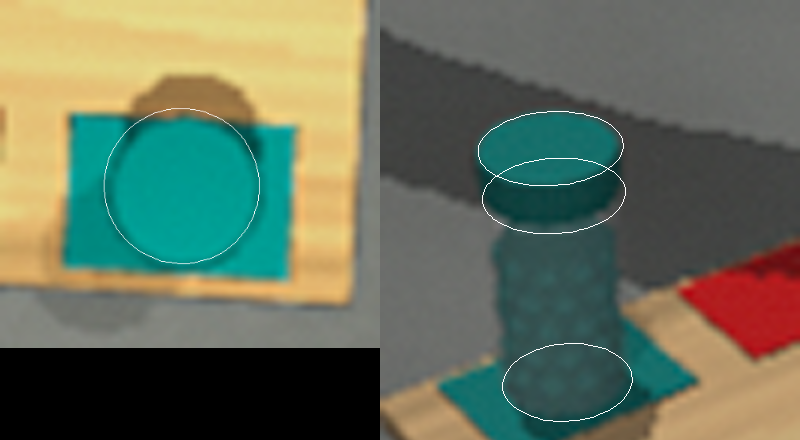

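The teal jar stands concentric with its predicted circle on the pad in the top view (182,186), and within about 2 mm in the scene view. Now the red jar.

Emit:
send_rows(rows=[[[0,0,0,0,0,0,100],[0,0,0.03,0,0,0,100],[0,0,0.03,0,0,0,100],[0,0,0.03,0,0,0,100]]])

```text
t: 32.2
ee_pos: [0.5267, 0.2847, 0.1073]
tcp_rot: [[0.996, -0.084, 0.001], [-0.084, -0.996, 0.0], [0.001, -0.0, -1.0]]
ft_force: [1.2, 0.2, -0.2]
grip_width: 0.0855
```

```bash
python3 -c "
from h import *
go(.5267,.287,.057)"
```

```text
t 32.2 p [0.5267 0.2847 0.1073] w 0.0855 f [ 1.2  0.2 -0.2]
turn units [-0.001 -0.007 -0.018] shift now-axes [-0.0003 -0.0023  0.0503] shift after-turn axes [-0.0002 -0.0023  0.0503]
```

Emit:
send_rows(rows=[[[0,0,0.025,0,0,0,100],[0,0,0.015,0,0,0,100],[0,0,0.01,0,0,0,100],[0,0,0,0,0,0,100],[0,0,0,0,0,0,0],[0,0,0,0,0,0,0],[0,0,0,0,0,0,0],[0,0,0,0,0,0,0],[0,0,0,0,0,0,0],[0,0,0,0,0,0,0]]], force=40)

```text
t: 33.2
ee_pos: [0.5268, 0.287, 0.0589]
tcp_rot: [[0.997, -0.082, 0.002], [-0.082, -0.997, 0.001], [0.002, -0.001, -1.0]]
ft_force: [0.6, 0.1, 7.0]
grip_width: 0.0507
```

```bash
python3 -c "
from h import *
go(.5334,.0657,.1)"
```

```text
t 33.2 p [0.5268 0.287  0.0589] w 0.0507 f [0.6 0.1 7. ]
turn units [-0.01  -0.012 -0.   ] shift now-axes [ 0.0248  0.2199 -0.0413] shift after-turn axes [ 0.0247  0.22   -0.0411]
```

Emit:
send_rows(rows=[[[0,0,-0.015,0,0,0,0],[0,0,-0.03,0,0,0,0],[0,0,-0.03,0,0,0,0],[0.0016,0.0138,0,0,0,0,0],[0.0031,0.0275,0,0,0,0,0],[0.0031,0.0275,0,0,0,0,0],[0.0031,0.0275,0,0,0,0,0],[0.0031,0.0275,0,0,0,0,0],[0.0031,0.0275,0,0,0,0,0],[0.0031,0.0275,0,0,0,0,0],[0.0031,0.0275,0,0,0,0,0],[0.0015,0.0137,0,0,0,0,0],[0,0,0,0,0,0,0],[0,0,0.01,0,0,0,0],[0,0,0.025,0,0,0,0],[0,0,0.015,0,0,0,0],[0,0,0.006,0,0,0,0],[0,0,0,0,0,0,0],[0,0,0,0,0,0,0]]])

```text
t: 35.1
ee_pos: [0.5329, 0.0659, 0.0769]
tcp_rot: [[0.997, -0.081, 0.0], [-0.081, -0.997, 0.0], [0.0, -0.0, -1.0]]
ft_force: [0.9, -0.6, -2.3]
grip_width: 0.0507
```

```bash
python3 -c "
from h import *
go(.5334,.0657,.07)"
```

```text
t 35.1 p [0.5329 0.0659 0.0769] w 0.0507 f [ 0.9 -0.6 -2.3]
turn units [-0.002 -0.     0.006] shift now-axes [0.0005 0.0002 0.0069] shift after-turn axes [0.0005 0.0002 0.0069]
```

Emit:
send_rows(rows=[[[0,0,0.003,0,0,0,0],[0,0,0.002,0,0,0,0],[0,0,0.0012,0,0,0,0],[0,0,0,0,0,0,0]]])

```text
t: 35.5
ee_pos: [0.5328, 0.065, 0.0706]
tcp_rot: [[0.997, -0.082, 0.0], [-0.082, -0.997, -0.0], [0.0, -0.0, -1.0]]
ft_force: [-0.2, -0.6, -2.8]
grip_width: 0.0508
```

Emit:
send_rows(rows=[[[0,0,0.001,0,0,0,0],[0,0,0,0,0,0,0],[0,0,0,0,0,0,60],[0,0,0,0,0,0,70],[0,0,0,0,0,0,100],[0,0,0,0,0,0,100],[0,0,0,0,0,0,100],[0,0,-0.02,0,0,0,100],[0,0,-0.04,0,0,0,100],[0,0,-0.04,0,0,0,100],[0,0,-0.03,0,0,0,100],[0,-0.025,0,0,0,0,100],[0,-0.045,0,0,0,0,100],[0,-0.045,0,0,0,0,100],[0,-0.045,0,0,0,0,100],[0,-0.045,0,0,0,0,100],[0,-0.025,0,0,0,0,100],[0,0,0,0,0,0,100],[0,0,0,0,0,0,100]]])

```text
t: 37.4
ee_pos: [0.5513, 0.2943, 0.1991]
tcp_rot: [[0.997, -0.081, -0.001], [-0.081, -0.997, -0.001], [-0.001, 0.001, -1.0]]
ft_force: [-0.9, -1.0, -0.1]
grip_width: 0.0853
```

Run:
```python
from h import *
np.set_printoptions(precision=4,suppress=True)
print(ctrl.state()["ee_pos"])
def draw(p,x0,y0,w,h,f):
    im=cv2.resize(p['image'][y0:y0+h,x0:x0+w],None,fx=f,fy=f,interpolation=cv2.INTER_CUBIC)
    for c in((.5246,-.0433),(.5334,.0657)):
      for z,r in((.12,.026),):
        q=[((proj(p,[c[0]+r*np.cos(t),c[1]+r*np.sin(t),z])-[x0,y0]+.5)*f-.5) for t in np.linspace(0,6.28,80)]
        cv2.polylines(im,[np.int32(q)],True,(255,255,255),1)
    return im
p=eyes.get_image('top');a=draw(p,205,175,110,60,7)
for n in("blue","spool","pincushion"):
    if n!="blue":
        for r in spotter.masks_of(p,n)[:1]: print(n,r["p"],ray(p,r["point"],.03))
s=eyes.get_image('scene');cv2.imwrite('pics/f_s.png',cv2.resize(s['image'][120:310,90:390],None,fx=2.6,fy=2.6,interpolation=cv2.INTER_CUBIC))
cv2.imwrite('pics/f_t.png',a)
```

```text
[0.5513 0.2943 0.1991]
spool 0.57 [0.692  0.2392 0.03  ]
pincushion 0.78 [ 0.7181 -0.2371  0.03  ]
```

View pics/f_t.png

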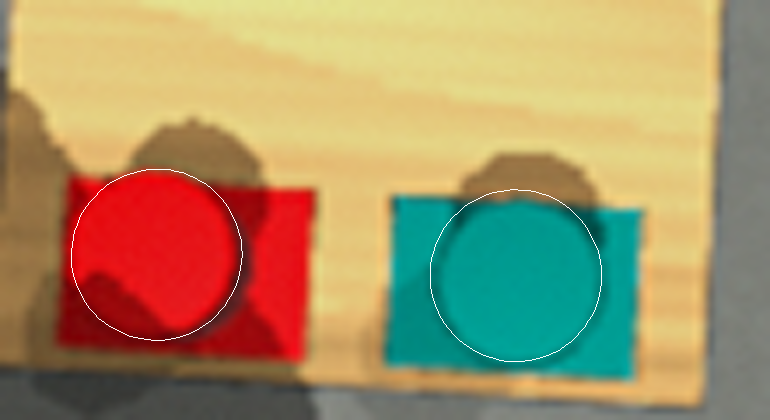

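View pics/f_s.png

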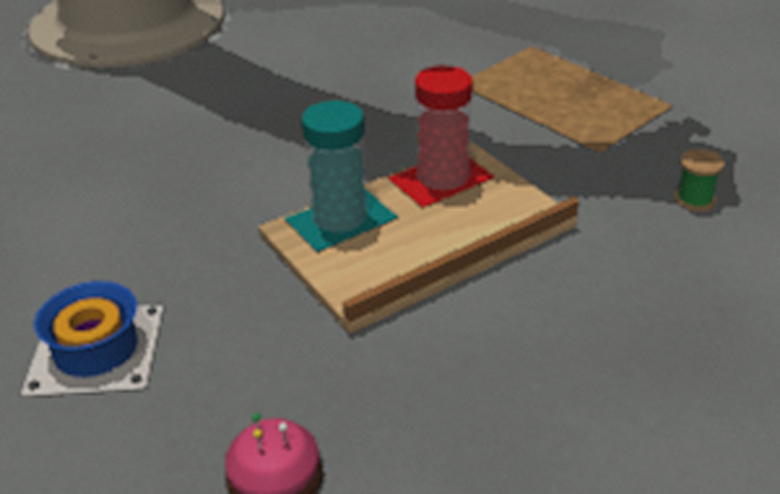

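```bash
python3 -c "
from h import *
print(ctrl.state()['t'],job_done())"
```

```text
the job is handed in; nothing more can be done
37.6 None
```

The job is done and handed in at 37.6 s of robot time. I cleared both jars onto the mat and dropped the purple ring into the tube, then the amber one on top. After that I put the red and teal jars back on their own pads.

**Last checks:**
- **Rings:** the scene picture shows amber lying flat in the tube, with purple showing through its hole.
- **Jars:** both stand upright. In the top view their lids match circles drawn on the measured pad centres to about 1–2 mm. After the teal jar was placed, the scene view put it about 2 mm off the top view, roughly the calibration error.
- **Arm:** it was clear of everything when I handed in. No force reading passed 8 N.
- **Bystanders:** I never moved the gripper near the pincushion or the spool, and both look undisturbed. The final readings differ from the first by about 5 mm for the pincushion and 7 mm for the spool. I put that down to detector error, and did not re-measure either one.

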